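Point the long remote at the speaker

ROBOT

A 6-joint arm with a two-finger parallel gripper is mounted at the origin on the work surface. World frame = base frame: x ahead of the robot, y to its left, z up, the work surface at z = 0. Lengths are in m, angles in rad, forces in N, time in s.
With the tool pointing down it reaches from about 0.35 to 0.975 m from the base axis. Payload 7.1 kg.
Tool frame: the origin (TCP) lies midway between the tips of the shut fingers; the grasp point (between the pads) lies 19 mm behind it; z points along the fingers, x is the direction in which the jaws open and shut, and the axes are right-handed (so a half turn about z gives the same grasp; the last joint's range is limited). The gripper opens to 88 mm and grips with 3 to 60 N. Pads are 20 mm wide; open, the fingers measure 115 mm over their backs; the gripper's body (75 mm by 178 mm) begins 61 mm behind the grasp point.
Start: joints at [1.146, 0.423, 1.63, -0, 1.089, -0.019], TCP at [0.247, 0.574, 0.197] pointing down, gripper open.
Joint ranges: [-3, 3], [-0.9, 2.11], [0.09, 2.58], [-1.31, 4.45], [0.11, 2.69], [-2.54, 2.54]. Speed limits (rad/s): [2.39, 2.39, 3.01, 3.14, 3.14, 3.14].

INTERFACE

Orientations are given as [roll, pitch, yaw] about the fixed x, y, z axes, in that order (R = Rz(yaw) Ry(pitch) Rx(roll)).
In Python, from bench import r gives the robot as it stands.
- The arm moves only by the tool apply_moves, never from a script. Its argument "deltas" is a list of rows, each a list of 5 numbers: the shift along the tool's x, y, z scaled (see below), then the turn about the tool's z scaled (see below), then the gripper's target within -1 to 1 (fully open at 1, half-way at 0, shut at -1). A call has 1 to 10 rows; each row shifts and turns the commanded pose from where the row before left it, along the tool's axes as they then stand; what a row does not reach is not made up. The controller multiplies each number of a shift by 1000 mm and each number of a turn by 360 degrees. A row lasts 1/10 s, in which the tool goes at most 50 mm and 8.59 degrees, less where a joint would pass 70% of its speed; a pose out of reach is approached as far as the arm can. A call with a number of a shift or a turn outside -1 to 1 is refused whole. A call with a gripper value outside its range is refused whole. The fingers move at their own pace and stop on an object; "newtons" is the grip in N (left out, the last holds). Time passes only in rows, so rows that do not move let the fingers close. It gives the time, the measured TCP pose, the force and the opening at its end, in the units of the state.
- r.state(): the state, without advancing time (a new reading comes with each control period).
- r.read_camera(name): name is "scene" or "top"; returns a dict with "image" (420x560x3 uint8, red, green, blue), "intrinsics" (3x3 intrinsics, pixels), "R" (3x3) and "t" (3): a world point X has camera coordinates R X + t. Camera axes: x right, y down, z forward; pixel columns grow to the right and rows downward; lengths in m; the calibration is good to about 2 mm. A picture is of the moment at which its call begins. There is no depth.
- r.job_done(): hands the job in, once; it reports no verdict.
The state is a dict: "clock": time; "joint_pos": joint angles; "joint_velocities": joint speeds; "tau": joint torques, N m; "position": TCP position; "ee_rot": TCP orientation; "force": force on the tool from outside, world axes, zero at the start; "ft_torque": the same for the moment, N m; "opening": finger opening in m.
Only numpy, scipy, OpenCV 4.12 (cv2) and the standard library are available. Lean on these libraries where they do the work, as an engineer would, in place of code of your own. Each camera call takes 0.05 s, during which the arm holds its last target. There are 200 camera calls.

TASK

Draw the longer remote control out of its leaning stand, turn it level with its buttons facing up, and hold it raised at the height of the dark receiver band of the column speaker, its nose (the end that stuck up out of the stand) pointing straight at the band from a hand's breadth or more away. Finish while still holding it there, still and touching nothing but the gripper. Leave the short remote in the stand, and the candle, ashtray and tub, as they are.

Things in the scene. Friction and masses are not known exactly. Their poses are not given: they have to be found in the camera images.
- long_remote: The longer of two black remotes, 180 long, 46 wide, 20 mm thick, 0.1 to 0.2 kg. Origin: centre of its tail end face (the end in the pocket). x: along its middle to the nose, y: across its width, z: out of the button face. Starts in either pocket of the stand, tail down, leaning 30 degrees, buttons facing the stand's -x and up; its upper 130 mm is free, nothing latches it.
- nose (a point): Centre of the long remote's nose end face, 180 mm from its tail along its x.
- short_remote: The other black remote, 120 mm long, 46 mm wide, 20 mm thick, standing the same way in the other pocket of the stand; same axes and tail origin. Its nose reaches 130 mm above the table. Leave it.
- stand: Light-wood remote stand, fixed: base 120 (x) by 200 (y) by 12 mm, origin under its centre. Two pockets at y = -55 and +55 mm lean 30 degrees from vertical towards the stand's +x, 50 mm deep, 24 by 50 mm inside, 5 mm walls, top edge under 80 mm height; draw out along the remote's x. Behind each remote a 30 mm wide back rest goes up 100 mm along it, to 105 mm height.
- speaker: Column speaker, a cylinder 100 mm across and 225 mm tall, fixed, upright, origin under its centre: grey fabric below, a dark receiver band all round between 148 and 192 mm height, aluminium cap.
- band (a point): Centre of the speaker's receiver band, on the speaker's axis, 170 mm above the table.
- candle: Bystander: amber glass candle jar with dark lid, 84 mm across, 120 mm tall, origin under its centre.
- ashtray: Bystander: black round ashtray, 100 mm across, 30 mm tall, origin under its centre.
- tub: Bystander: small white tub, 52 mm across, 50 mm tall, origin under its centre.
Mind the look-alikes: they are no part of the job. Of the things that look like the speaker, the largest one is meant.

How it is judged:
On the way:
1. the long remote is drawn out of its pocket, in the gripper, its tail more than 100 mm above the table (height (world z) of long_remote above 0.1 m and contact force between long_remote and the fingers above 1 N), for 0.2 s.
At the end, for the whole second after the job is handed in: The long remote is held still by the fingers alone, all over 120 mm above the table, button face within 20 degrees of straight up, its axis run on past the nose passing within 50 mm sideways and 50 mm up or down of the band centre, the nose at least 70 mm from that centre (height (world z) of each of long_remote, nose above 0.12 m and angle between long_remote's own z axis and vertical below 0.35 rad and x of band in the frame of long_remote above 0.25 m and y of band in the frame of long_remote between -0.05 and 0.05 m and z of band in the frame of long_remote between -0.05 and 0.05 m and contact force between long_remote and the fingers above 1 N and contact force between long_remote and stand below 0.1 N and contact force between long_remote and speaker below 0.1 N and contact force between long_remote and short_remote below 0.1 N and contact force between long_remote and candle below 0.1 N and contact force between long_remote and ashtray below 0.1 N and contact force between long_remote and tub below 0.1 N and linear speed of long_remote below 0.03 m/s and angular speed of long_remote below 0.15 rad/s); the arm keeps its last pose, push and grip.
It fails at once if the short remote is shifted more than 25 mm (distance of short_remote from where it was at the start of the episode above 0.025 m).
It fails at once if the candle is moved more than 30 mm (distance of candle from where it was at the start of the episode above 0.03 m).
It fails at once if the ashtray is moved more than 30 mm (distance of ashtray from where it was at the start of the episode above 0.03 m).
It fails at once if the tub is moved more than 30 mm (distance of tub from where it was at the start of the episode above 0.03 m).
It also fails if it takes over 40 s, if anything falls off the work surface, if the arm or the gripper's body presses on something with over 40 N, if the wrist force passes 120 N, or if a joint passes its speed limit or range.

## Working session

There is one attempt and no reset: what is moved stays moved. The work goes in short steps, Python scripts to look and compute and a tool call to move; the robot and the scene stay as the last step left them, time stands still between calls to the robot, and variables do not carry over. Pictures are saved under pics/ and viewed, about 8 in all and at most 12, crops included, and the job is handed in when it is done.

Besides the shell and the picture viewer there is one more tool, called after ">>>" as name(argument=value, ...), one argument or row to a line, values as JSON. apply_moves: Moves the arm, as the interface text tells. Its arguments: {"type":"object","properties":{"deltas":{"type":"array","items":{"type":"array","items":{"type":"number"}}},"newtons":{"type":"number"}},"required":["deltas"]}

```bash
ls; mkdir -p pics; python3 - <<'E'
from bench import r
import cv2,numpy as np
for n in("scene","top"):
    c=r.read_camera(n);cv2.imwrite(f"pics/{n}0.png",c["image"][:,:,::-1]);np.savez(f"{n}0.npz",**c)
    print(n,c["intrinsics"].round(1).tolist(),c["R"].round(3).tolist(),c["t"].round(3).tolist())
print(r.state())
E
```

```text
pics
scene [[416.5, 0.0, 284.4], [0.0, 416.5, 209.6], [0.0, 0.0, 1.0]] [[0.856, 0.517, 0.012], [0.43, -0.699, -0.571], [-0.287, 0.494, -0.821]] [-0.474, -0.038, 1.593]
top [[400.4, 0.0, 283.2], [0.0, 400.4, 210.7], [0.0, 0.0, 1.0]] [[0.009, -1.0, 0.002], [-0.995, -0.009, -0.1], [0.1, -0.001, -0.995]] [0.141, 0.494, 1.358]
{'clock': 0.1, 'joint_pos': array([ 1.14600808e+00,  4.23785236e-01,  1.63060874e+00, -1.65635537e-06,
        1.08859731e+00, -1.90021341e-02]), 'joint_velocities': array([ 0.00069439, -0.00191447, -0.0016654 ,  0.00174333,  0.0004031 ,
        0.00133465]), 'tau': array([ 2.38939137e-04, -5.45620000e+01, -2.74326128e+01,  6.44618087e-02,
        1.88225292e-02, -3.01712298e-06]), 'position': array([0.24646864, 0.57376249, 0.19666836]), 'ee_rot': array([-3.14156754e+00,  1.39841575e-03,  1.16501100e+00]), 'force': array([ 0.69149195, -0.10967045, -0.17091529]), 'ft_torque': array([0.04184459, 0.01510668, 0.0025807 ]), 'opening': 0.08803599566753592}
```

View pics/scene0.png

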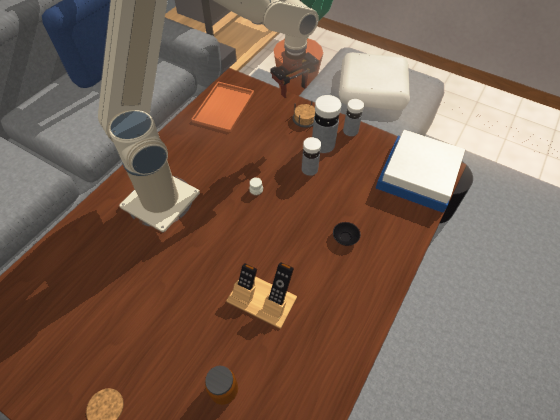

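View pics/top0.png

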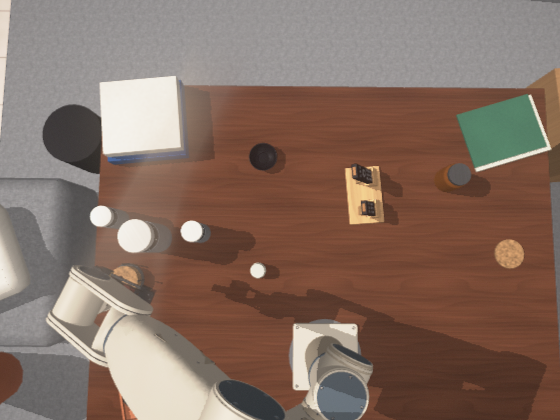

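Top view: the stand is at about (365,195). The long remote is probably the one at top (362,174), scene (282,280); the short one is at top (368,208), scene (246,278). There are three banded columns, at top (137,236), (192,231) and (102,216). The one at (137,236), scene (327,105), is the largest, so it should be the speaker. I'll confirm in an enlarged crop.

```bash
python3 - <<'E'
import cv2,numpy as np
s=cv2.imread("pics/scene0.png");t=cv2.imread("pics/top0.png")
def crop(im,x,y,w,h,k): return cv2.resize(im[y:y+h,x:x+w],None,fx=k,fy=k,interpolation=cv2.INTER_CUBIC)
a=crop(s,220,255,80,75,5)   #400x375
b=crop(t,335,150,60,75,5)   #300x375
c=crop(s,290,85,80,100,2)   #160x200
d=crop(t,80,190,160,90,2)   # 320x180
o=np.zeros((590,720,3),np.uint8)
o[:375,:400]=a;o[:375,410:710]=b;o[380:580,:160]=c;o[380:560,170:490]=d
cv2.imwrite("pics/crop1.png",o)
E
```

```text
(no output)
```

View pics/crop1.png

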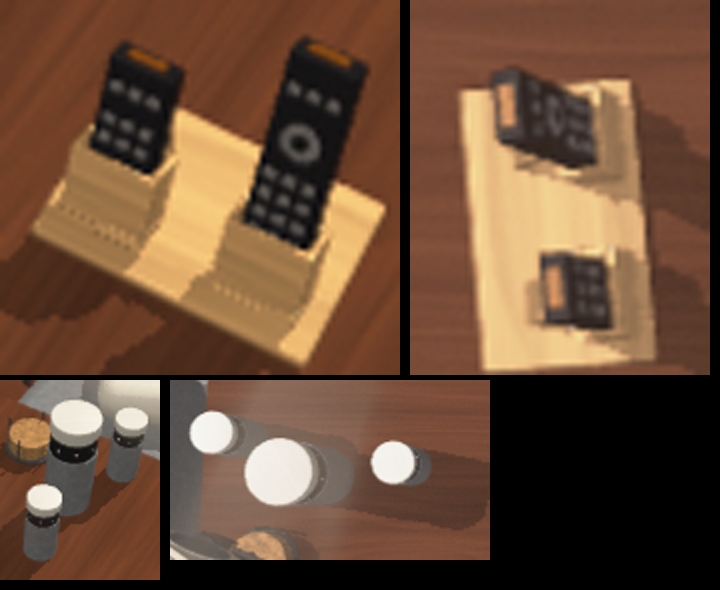

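```bash
cat >h.py <<'E'
import numpy as np
def cam(n):
    c=np.load(n+"0.npz");return c["intrinsics"],c["R"],c["t"]
def proj(n,X):
    K,R,t=cam(n);p=(np.atleast_2d(X)@R.T+t)@K.T;return p[:,:2]/p[:,2:]
def ray(n,u,z):
    K,R,t=cam(n);d=R.T@np.linalg.solve(K,[u[0],u[1],1]);o=-R.T@t;return o+d*(z-o[2])/d[2]
E
python3 - <<'E'
from h import *
from scipy.optimize import least_squares
loc=np.array([[.06,.1],[.06,-.1],[-.06,-.1],[-.06,.1]])
topc=[(345,168.4),(379,166.4),(384,222),(350,224)]
for u in topc: print(ray("top",u,.012).round(3))
for u,z in [((280.6,328.4),0),((297,296.6),.012),((227,301),.006)]: print("s",ray("scene",u,z).round(3))
print("speaker",ray("top",(135,235.5),.225).round(3),ray("scene",(328.2,103.8),.225).round(3))
# +x of stand = +Y world: corners TL(+x,-y) TR(-x,-y) BR(-x,+y) BL(+x,+y)
L=np.array([[.06,-.1],[-.06,-.1],[-.06,.1],[.06,.1]])
def T(p,l):
    c,s=np.cos(p[2]),np.sin(p[2]);return np.c_[p[0]+c*l[:,0]-s*l[:,1],p[1]+s*l[:,0]+c*l[:,1]]
def f(p):
    P=T(p,L);a=(proj("top",np.c_[P,[.012]*4])-topc).ravel()
    b=(proj("scene",np.r_[[*P[1],0],[*P[0],.012]].reshape(2,3))-[(280.6,328.4),(297,296.6)]).ravel()
    return np.r_[a,b]
q=least_squares(f,[.5,-.1,1.57]);p=q.x;print("stand",p,q.fun.round(1))
# long remote at stand y=-.055 ; nose centre along stand x, unknown: axis at lean 30, nose z .182
for d in(.05,.06,.07,.08):
    N=np.array([[*T(p,np.array([[d,-.055]]))[0],.182]]);print(d,proj("top",N).round(1),proj("scene",N).round(1))
E
```

```text
[ 0.646 -0.072  0.012]
[ 0.654 -0.192  0.012]
[ 0.458 -0.206  0.012]
[ 0.45  -0.088  0.012]
s [ 0.653 -0.188  0.   ]
s [ 0.646 -0.073  0.012]
s [ 0.458 -0.203  0.006]
speaker [0.396 0.579 0.225] [0.395 0.579 0.225]
stand [ 0.55107976 -0.13887932  1.64700323] [-0.1 -0.1 -0.2 -0.4  0.1  0.5 -0.3  0.8  0.   1.2  0.3 -0.5]
0.05 [[357.9 171. ]] [[284.3 269.3]]
0.06 [[354.7 171.3]] [[285.8 266.6]]
0.07 [[351.4 171.5]] [[287.3 263.9]]
0.08 [[348.2 171.7]] [[288.8 261.3]]
```

The crop confirms the meant objects: the long remote (crop 300,140) and the speaker, the large column at (137,236), axis at (0.396, 0.579). Only turns about tool z are possible. So I'll draw the remote out, lay it on the table by dragging its tail, regrip it flat, then lift and aim it.

>>> apply_moves(
  deltas=[
    [0,0,-0.05,0,1],
    [0,0,-0.05,0,1],
    [0,0,-0.04,0,1],
    [-0.0237,0.0296,0,0,1],
    [-0.0237,0.0296,0,0,1],
    [-0.0237,0.0296,0,0,1],
    [-0.0237,0.0296,0,0,1],
    [-0.0237,0.0296,0,0,1],
    [-0.0237,0.0296,0,0,1],
    [-0.0237,0.0296,0,0,1],
  ],
)

```text
clock: 1.1
position: [0.3718, 0.3385, 0.3371]
ee_rot: [-3.141, 0.0, 1.165]
force: [0.7, -0.2, -0.2]
opening: 0.0876
```

>>> apply_moves(
  deltas=[
    [-0.0237,0.0296,0,0,1],
    [-0.0237,0.0296,0,0,1],
    [-0.0237,0.0296,0,0,1],
    [-0.0237,0.0296,0,0,1],
    [-0.0237,0.0296,0,0,1],
    [-0.0237,0.0296,0,0,1],
    [-0.0237,0.0296,0,0,1],
    [-0.0237,0.0296,0,0,1],
    [-0.0237,0.0296,0,0,1],
    [-0.0237,0.0296,0,0,1],
  ],
)

```text
clock: 2.1
position: [0.5503, 0.0039, 0.3371]
ee_rot: [-3.141, 0.0, 1.165]
force: [0.5, 0.5, 0.2]
opening: 0.0877
```

>>> apply_moves(
  deltas=[
    [-0.0237,0.0296,0,0,1],
    [-0.0237,0.0296,0,0,1],
    [-0.0237,0.0296,0,0,1],
    [0,0,0,0.0217,1],
    [0,0,0,0.0217,1],
    [0,0,0,0.0217,1],
    [0,0,0,0.0217,1],
    [0,0,0,0.0217,1],
    [0,0,0,0.0217,1],
    [0,0,0,0.0217,1],
  ],
)

```text
clock: 3.1
position: [0.6032, -0.0949, 0.3368]
ee_rot: [-3.141, 0.001, 0.205]
force: [-0.5, 1.0, -0.6]
opening: 0.0877
```

>>> apply_moves(
  deltas=[
    [0,0,0,0.0217,1],
    [0,0,0,0,1],
    [0,0,0,0,1],
  ],
)

```text
clock: 3.4
position: [0.6033, -0.0949, 0.3371]
ee_rot: [-3.141, 0.001, 0.078]
force: [0.1, 0.0, 0.5]
opening: 0.0879
```

>>> apply_moves(
  deltas=[
    [0,0,0.04,0,1],
    [0,0,0.04,0,1],
    [0,0,0.04,0,1],
    [0,0,0.04,0,1],
    [0,0,0.03,0,1],
    [0,0,0.02,0,1],
    [0,0,0,0,1],
  ],
)

```text
clock: 4.1
position: [0.6012, -0.0946, 0.1242]
ee_rot: [-3.14, 0.006, 0.077]
force: [0.2, -0.8, -0.0]
opening: 0.0879
```

```bash
cat >>h.py <<'E'
def look(name,sx,tx):
    from bench import r
    import cv2
    o=[]
    for n,(x,y,w,h) in(("scene",sx),("top",tx)):
        im=r.read_camera(n)["image"][y:y+h,x:x+w,::-1];k=390/w
        o.append(cv2.resize(im,(390,int(h*k)),interpolation=cv2.INTER_CUBIC))
    H=max(i.shape[0] for i in o)
    cv2.imwrite(name,np.hstack([np.pad(i,((0,H-i.shape[0]),(0,4),(0,0))) for i in o]))
E
python3 -c "
from h import *
look('pics/p4.png',(200,200,130,140),(310,120,120,130))"
```

```text
(no output)
```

View pics/p4.png

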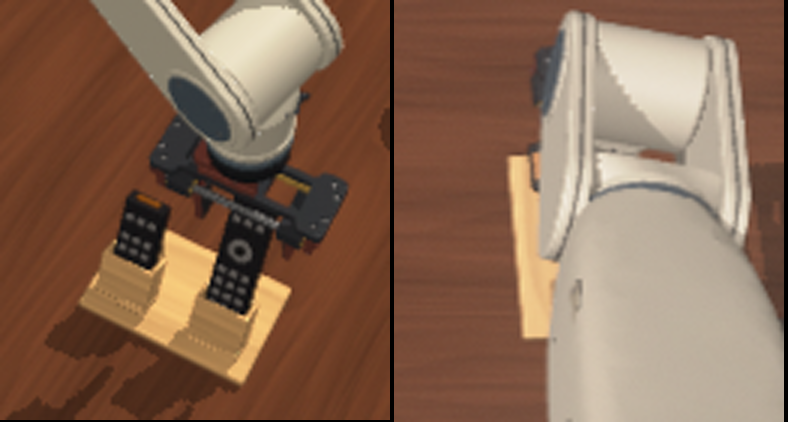

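The fingers straddle the upper part of the long remote (scene crop 245,215), clear of the short one. Closing.

>>> apply_moves(
  deltas=[
    [0,0,0,0,-1],
    [0,0,0,0,-1],
    [0,0,0,0,-1],
    [0,0,0,0,-1],
    [0,0,0,0,-1],
    [0,0,0,0,-1],
    [0,0,0,0,-1],
    [0,0,0,0,-1],
  ],
  newtons=30,
)

```text
clock: 5.0
position: [0.6035, -0.095, 0.1276]
ee_rot: [3.142, -0.0, 0.074]
force: [-0.1, -0.3, 2.7]
opening: 0.0457
```

>>> apply_moves(
  deltas=[
    [0,-0.01,-0.0173,0,-1],
    [0,-0.01,-0.0173,0,-1],
    [0,-0.01,-0.0173,0,-1],
    [0,-0.015,-0.026,0,-1],
    [0,-0.015,-0.026,0,-1],
    [0,-0.015,-0.026,0,-1],
    [0,-0.01,-0.0173,0,-1],
    [0,0,0,0,-1],
    [0,0,0,0,-1],
    [0,0,0,0,-1],
  ],
)

```text
clock: 6.0
position: [0.5963, -0.0107, 0.2729]
ee_rot: [-3.141, 0.003, 0.074]
force: [0.6, 0.1, -1.4]
opening: 0.0457
```

```bash
python3 -c "
from h import *
look('pics/p5.png',(200,150,180,190),(250,120,180,180))"
```

```text
(no output)
```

View pics/p5.png

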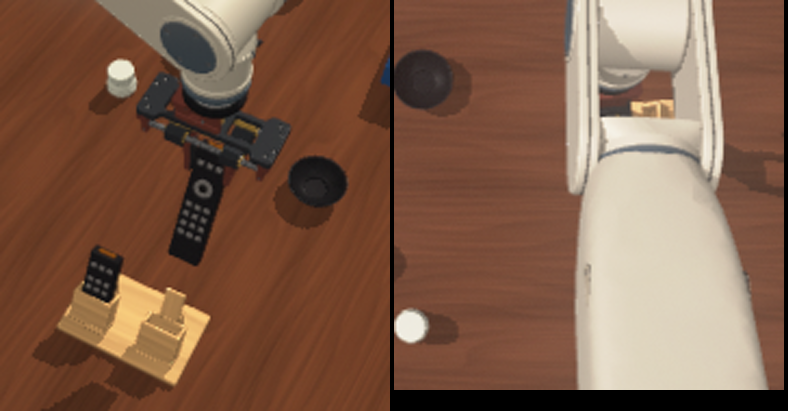

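Drawn out: the remote is between the fingers (scene crop 200,200), the pocket is empty and the short remote is undisturbed. Next I'll move to free table near x=0.50 and lower the tail.

>>> apply_moves(
  deltas=[
    [-0.0222,-0.0245,0,0,-1],
    [-0.0222,-0.0245,0,0,-1],
    [-0.0222,-0.0245,0,0,-1],
    [-0.0222,-0.0245,0,0,-1],
    [0,0,0.037,0,-1],
    [0,0,0.037,0,-1],
    [0,0,0.037,0,-1],
    [0,0,0.03,0,-1],
    [0,0,0,0,-1],
    [0,0,0,0,-1],
  ],
)

```text
clock: 7.1
position: [0.5012, 0.0807, 0.1334]
ee_rot: [3.141, 0.002, 0.074]
force: [-0.4, 0.7, -0.9]
opening: 0.0457
```

>>> apply_moves(
  deltas=[
    [0,-0.004,0.007,0,-1],
    [0,-0.004,0.007,0,-1],
    [0,-0.004,0.007,0,-1],
    [0,-0.005,0.007,0,-1],
    [0,-0.006,0.007,0,-1],
    [0,-0.006,0.007,0,-1],
  ],
  newtons=8,
)

```text
clock: 7.7
position: [0.5006, 0.1118, 0.0925]
ee_rot: [-3.14, -0.003, 0.074]
force: [-1.8, 6.5, 11.7]
opening: 0.0455
```

```bash
python3 -c "
from h import *
look('pics/p6.png',(200,150,180,190),(250,120,180,180))"
```

```text
(no output)
```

View pics/p6.png

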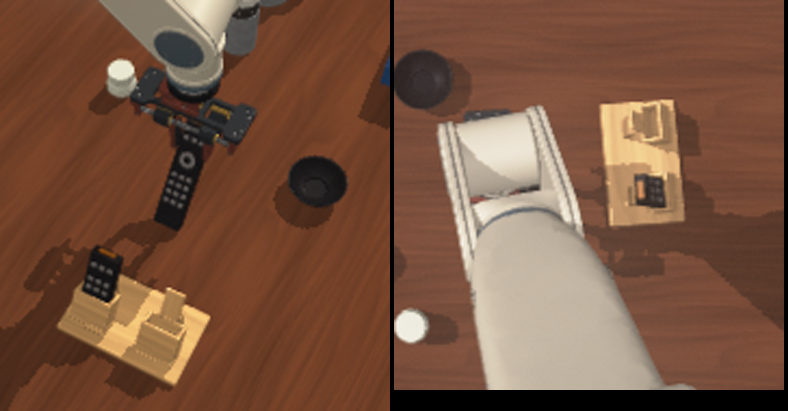

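>>> apply_moves(
  deltas=[
    [0,-0.012,0.002,0,-1],
    [0,-0.01,0.007,0,-1],
    [0,-0.01,0.007,0,-1],
    [0,-0.01,0.007,0,-1],
    [0,-0.01,0.007,0,-1],
  ],
  newtons=5,
)

```text
clock: 8.3
position: [0.4949, 0.1625, 0.0606]
ee_rot: [3.141, 0.001, 0.075]
force: [-0.3, 0.1, -1.2]
opening: 0.0459
```

>>> apply_moves(
  deltas=[
    [0,-0.008,0.007,0,-1],
    [0,-0.008,0.007,0,-1],
    [0,-0.008,0.007,0,-1],
    [0,-0.006,0.007,0,-1],
  ],
)

```text
clock: 8.7
position: [0.4931, 0.1923, 0.0329]
ee_rot: [3.142, 0.0, 0.074]
force: [-0.2, -0.2, -0.0]
opening: 0.0459
```

```bash
python3 -c "
from h import *
look('pics/p7.png',(200,120,160,160),(250,120,180,180))"
```

```text
(no output)
```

View pics/p7.png

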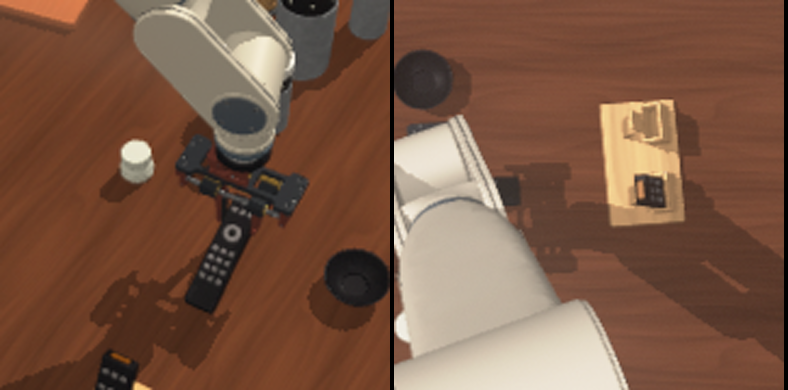

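Pivoting well: the remote now leans much further over, tail at scene crop (200,300). Continuing down to flat.

>>> apply_moves(
  deltas=[
    [0,-0.005,0.007,0,-1],
    [0,-0.004,0.007,0,-1],
    [0,-0.003,0.007,0,-1],
    [0,-0.002,0.006,0,-1],
    [0,0,0,0,-1],
    [0,0,0,0,-1],
  ],
)

```text
clock: 9.4
position: [0.4919, 0.2056, 0.0063]
ee_rot: [3.141, 0.001, 0.074]
force: [0.0, 0.7, -1.4]
opening: 0.046
```

>>> apply_moves(
  deltas=[
    [0,0,0,0,1],
    [0,0,0,0,1],
    [0,0,0,0,1],
    [0,0,0,0,1],
    [0,0,0,0,1],
    [0,0.015,0,0,1],
    [0,0.015,0,0,1],
    [0,0.01,0.003,0,1],
    [0,0,0,0,1],
  ],
)

```text
clock: 10.3
position: [0.4947, 0.1638, 0.0032]
ee_rot: [3.141, 0.001, 0.072]
force: [0.1, -0.2, 0.3]
opening: 0.088
```

```bash
python3 -c "
from h import *
look('pics/p8.png',(200,120,160,160),(250,120,180,180))"
```

```text
(no output)
```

View pics/p8.png

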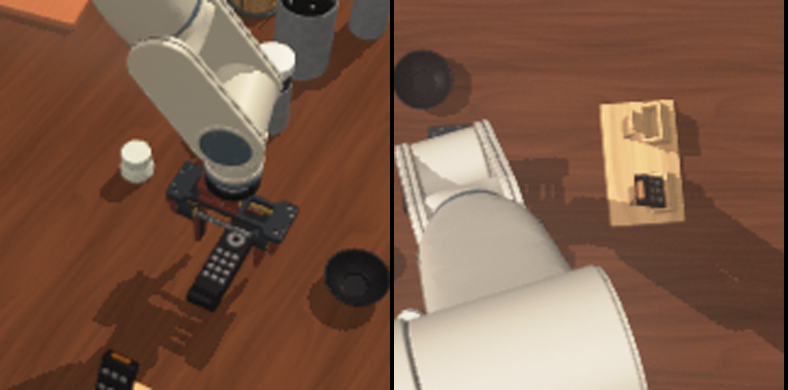

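The remote lies flat, buttons up, tail at scene crop (205,300), with the fingers straddling its middle. Regripping and lifting, then yawing by about +9.3° toward the speaker.

>>> apply_moves(
  deltas=[
    [0,0,0,0,-1],
    [0,0,0,0,-1],
    [0,0,0,0,-1],
    [0,0,0,0,-1],
    [0,0,0,0,-1],
    [0,0,0,0,-1],
    [0,0,0,0,-1],
    [0,0,0,0,-1],
  ],
  newtons=30,
)

```text
clock: 11.2
position: [0.4951, 0.1657, 0.0036]
ee_rot: [-3.142, 0.0, 0.074]
force: [0.0, 0.6, -0.4]
opening: 0.0272
```

>>> apply_moves(
  deltas=[
    [0,0,-0.01,0,-1],
    [0,0,-0.03,0,-1],
    [0,0,-0.04,0,-1],
    [0,0,-0.04,0,-1],
    [0,0,-0.04,0,-1],
    [0,0,0,-0.013,-1],
    [0,0,0,-0.013,-1],
    [0,0,0,0,-1],
    [0,0,0,0,-1],
    [0,0,0,0,-1],
  ],
)

```text
clock: 12.2
position: [0.4949, 0.1656, 0.1635]
ee_rot: [3.142, 0.0, 0.236]
force: [-0.1, 0.3, -0.9]
opening: 0.0005
```

```bash
python3 -c "
from h import *
look('pics/p9.png',(190,70,190,190),(100,120,330,180))
# expected tail/nose pixels (level, centred at grip)
b=np.array([.396,.579]);g=np.array([.495,.164]);u=(b-g)/np.linalg.norm(b-g)
for z in(.15,.17,.19):
  P=np.array([[*(g-.094*u),z],[*(g+.086*u),z]]);print(z,proj('scene',P).round(1).tolist(),((proj('scene',P)-[190,70])*390/190).round().tolist())
"
```

```text
0.15 [[286.8, 224.3], [302.3, 183.1]] [[199.0, 317.0], [230.0, 232.0]]
0.17 [[286.9, 220.9], [302.6, 179.5]] [[199.0, 310.0], [231.0, 225.0]]
0.19 [[287.0, 217.4], [302.8, 175.8]] [[199.0, 303.0], [232.0, 217.0]]
```

View pics/p9.png

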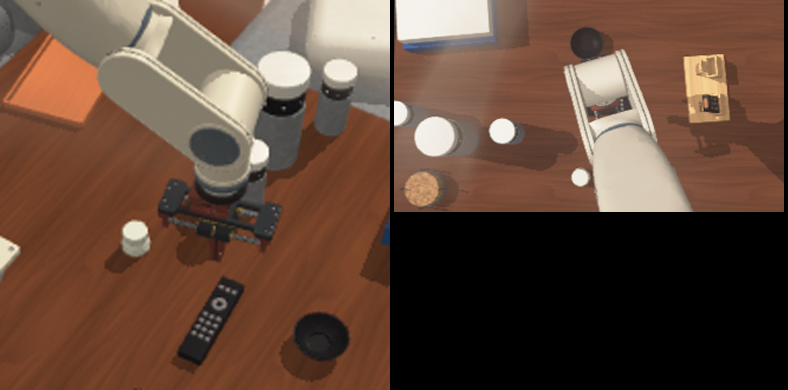

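Miss: the remote lies on the table, from scene crop tail (193,355) to nose (232,283), and the gripper is empty. Locating it.

```bash
python3 -c "
from h import *
S=190/390
for n,(a,b) in dict(tail=(193,356),tl_top=(180,353),tr_top=(203,357),nl=(220,279),nr=(243,288),ring=(219,303)).items():
  print(n,ray('scene',(190+a*S,70+b*S),.02).round(3))
for n,(a,b) in dict(ash=(586,43),tub=(580,177)).items():
  print(n,ray('top',(100+(a-394)*330/390,120+b*330/390),.03).round(3))
"
```

```text
tail [0.509 0.072 0.02 ]
tl_top [0.486 0.065 0.02 ]
tr_top [0.524 0.079 0.02 ]
nl [0.467 0.236 0.02 ]
nr [0.512 0.241 0.02 ]
ring [0.492 0.19  0.02 ]
ash [0.682 0.219 0.03 ]
tub [0.29  0.231 0.03 ]
```

```bash
python3 -c "
from h import *
def c(P,o,k): return ((proj('scene',P)-o)*k).round().tolist()
t=np.array([.4947,.1638]);x=np.array([np.cos(.072),np.sin(.072)])
for z in(.003,.013,.023,.033,.043): print(z,c(np.array([[*(t-.05*x),z],[*(t+.05*x),z]]),[200,120],390/160))
for z in(.1635,.1735,.1835): print('shut',z,c(np.array([[.4949,.1656,z]]),[190,70],390/190))
"
python3 - <<'E'
import cv2
a=cv2.imread('pics/p8.png')[130:330,130:330];b=cv2.imread('pics/p9.png')[170:370,130:330]
import numpy as np
cv2.imwrite('pics/p10.png',cv2.resize(np.hstack([a,b]),(800,400),interpolation=cv2.INTER_CUBIC))
E
```

```text
0.003 [[199.0, 244.0], [258.0, 270.0]]
0.013 [[199.0, 241.0], [259.0, 267.0]]
0.023 [[199.0, 237.0], [259.0, 263.0]]
0.033 [[199.0, 233.0], [260.0, 259.0]]
0.043 [[199.0, 230.0], [260.0, 256.0]]
shut 0.1635 [[217.0, 266.0]]
shut 0.1735 [[217.0, 262.0]]
shut 0.1835 [[217.0, 258.0]]
```

View pics/p10.png

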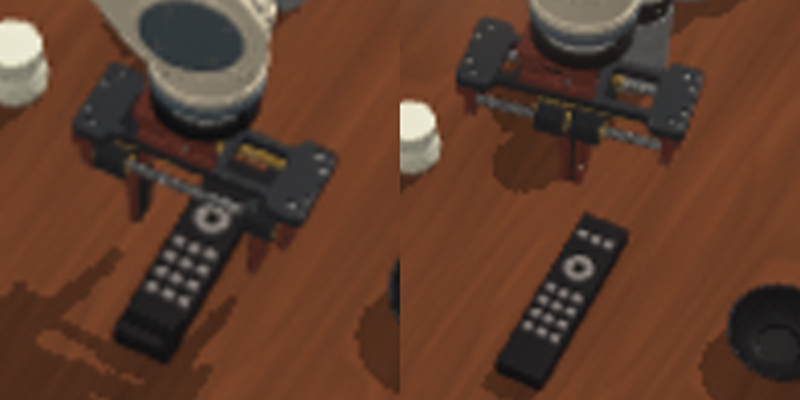

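The remote is flat and hasn't moved. The fingers closed just above or over its top edge, so the pads evidently start well behind the tips. I'll retry lower, in contact with the table, with finer force checks.

>>> apply_moves(
  deltas=[
    [0,0,0,0.0226,1],
    [0.002,0.01,0.02,0,1],
    [0,0,0.02,0,1],
    [0,0,0.02,0,1],
    [0,0,0.02,0,1],
    [0,0,0.02,0,1],
    [0,0,0.03,0,1],
    [0,0,0.02,0,1],
    [0,0,0.008,0,1],
    [0,0,0,0,1],
  ],
  newtons=20,
)

```text
clock: 13.3
position: [0.4972, 0.1557, 0.0045]
ee_rot: [3.141, 0.002, 0.095]
force: [-0.3, 0.3, 0.3]
opening: 0.0767
```

>>> apply_moves(
  deltas=[
    [0,0,0.003,0,1],
    [0,0,0.002,0,1],
    [0,0,0,0,1],
  ],
)

```text
clock: 13.6
position: [0.4984, 0.1561, 0.0011]
ee_rot: [-3.141, -0.001, 0.096]
force: [-0.8, -0.0, -0.6]
opening: 0.0877
```

>>> apply_moves(
  deltas=[
    [0,0,0.001,0,1],
    [0,0,0.001,0,1],
    [0,0,0,0,1],
  ],
)

```text
clock: 13.9
position: [0.4981, 0.156, -0.0013]
ee_rot: [-3.142, -0.0, 0.096]
force: [0.1, 0.3, 1.2]
opening: 0.088
```

>>> apply_moves(
  deltas=[
    [0,0,0,0,-1],
    [0,0,0,0,-1],
    [0,0,0,0,-1],
    [0,0,0,0,-1],
    [0,0,0,0,-1],
    [0,0,0,0,-1],
  ],
  newtons=10,
)

```text
clock: 14.5
position: [0.4981, 0.156, -0.0014]
ee_rot: [3.142, -0.0, 0.096]
force: [-0.2, 0.1, -0.8]
opening: 0.043
```

>>> apply_moves(
  deltas=[
    [0,0,0,0,-1],
  ],
)

```text
clock: 14.6
position: [0.498, 0.1559, -0.0014]
ee_rot: [3.142, 0.0, 0.096]
force: [1.2, 0.6, -0.3]
opening: 0.0352
```

The fingers passed over it again, with no table contact even at z=-0.001, so the tips sit higher when partly open. I'll open to about 60 mm and descend by feel.

>>> apply_moves(
  deltas=[
    [0,0,0,0,0.4],
    [0,0,0,0,0.4],
    [0,0,0,0,0.4],
    [0,0,0,0,0.4],
    [0,0,0.003,0,0.4],
    [0,0,0,0,0.4],
  ],
)

```text
clock: 15.2
position: [0.4978, 0.1559, -0.0048]
ee_rot: [3.141, 0.001, 0.096]
force: [0.6, 1.2, -1.0]
opening: 0.0618
```

>>> apply_moves(
  deltas=[
    [0,0,0.003,0,0.4],
    [0,0,0,0,0.4],
  ],
)

```text
clock: 15.4
position: [0.4977, 0.1559, -0.0078]
ee_rot: [3.141, 0.001, 0.096]
force: [-0.3, 0.2, -0.5]
opening: 0.0617
```

```bash
python3 - <<'E'
from bench import r
import cv2
s=r.state();print(s["position"],s["force"],s["opening"])
im=r.read_camera("scene")["image"][170:260,240:360,::-1]
cv2.imwrite("pics/p11.png",cv2.resize(im,(800,600),interpolation=cv2.INTER_CUBIC))
E
```

```text
[ 0.49774587  0.15587822 -0.0077962 ] [-0.27806624  0.19557298 -0.50842225] 0.06172134932859308
```

View pics/p11.png

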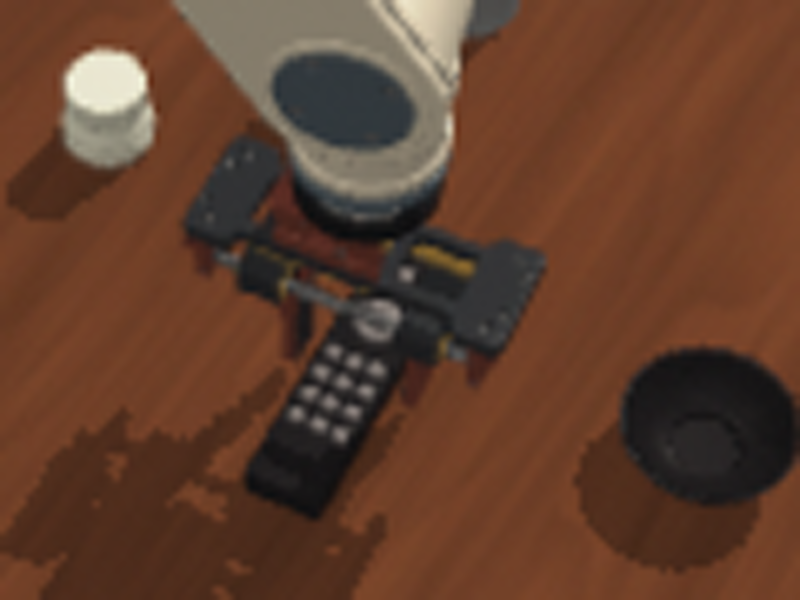

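The picture shows the fingertips at (290,355) and (410,400), on either side of the remote, and there is still no contact. Continuing down by feel.

>>> apply_moves(
  deltas=[
    [0,0,0.003,0,0.4],
    [0,0,0,0,0.4],
  ],
)

```text
clock: 15.65
position: [0.4978, 0.1559, -0.0107]
ee_rot: [3.142, 0.0, 0.096]
force: [-0.1, 0.6, 0.4]
opening: 0.0612
```

>>> apply_moves(
  deltas=[
    [0,0,0.002,0,0.4],
    [0,0,0,0,0.4],
  ],
)

```text
clock: 15.85
position: [0.4979, 0.1559, -0.0126]
ee_rot: [3.142, 0.0, 0.096]
force: [-1.0, -0.1, 0.5]
opening: 0.0612
```

>>> apply_moves(
  deltas=[
    [0,0,0.002,0,0.4],
    [0,0,0.001,0,0.4],
    [0,0,0,0,0.4],
  ],
)

```text
clock: 16.15
position: [0.4979, 0.1559, -0.0156]
ee_rot: [3.142, 0.0, 0.096]
force: [-0.7, -0.5, -0.4]
opening: 0.0615
```

>>> apply_moves(
  deltas=[
    [0,0,0,0,-1],
    [0,0,0,0,-1],
    [0,0,0,0,-1],
    [0,0,0,0,-1],
  ],
  newtons=15,
)

```text
clock: 16.55
position: [0.4978, 0.1559, -0.0154]
ee_rot: [3.142, 0.0, 0.095]
force: [-1.3, -0.4, 0.3]
opening: 0.046
```

It stopped on the remote at 46 mm. I'll reopen a little and go slightly lower for a fuller bite.

>>> apply_moves(
  deltas=[
    [0,0,0,0,0.25],
    [0,0,0,0,0.25],
    [0,0,0.002,0,0.25],
    [0,0,0.001,0,0.25],
    [0,0,0,0,0.25],
  ],
)

```text
clock: 17.05
position: [0.4979, 0.1559, -0.0186]
ee_rot: [3.142, 0.0, 0.096]
force: [-0.5, 0.6, 0.3]
opening: 0.0547
```

>>> apply_moves(
  deltas=[
    [0,0,0,0,-1],
    [0,0,0,0,-1],
    [0,0,0,0,-1],
    [0,0,0,0,-1],
    [0,0,0,0,-1],
  ],
  newtons=25,
)

```text
clock: 17.55
position: [0.498, 0.1559, -0.0184]
ee_rot: [3.142, 0.0, 0.096]
force: [-0.7, 0.8, -2.0]
opening: 0.046
```

>>> apply_moves(
  deltas=[
    [0,0,-0.005,0,-1],
    [0,0,-0.015,0,-1],
    [0,0,-0.03,0,-1],
    [0,0,-0.03,0,-1],
    [0,0,-0.03,0,-1],
    [0,0,-0.03,0,-1],
    [0,0,-0.02,0,-1],
    [0,0,0,-0.0112,-1],
    [0,0,0,-0.0112,-1],
    [0,0,0,0,-1],
  ],
)

```text
clock: 18.55
position: [0.4981, 0.156, 0.1429]
ee_rot: [-3.142, -0.001, 0.237]
force: [0.9, -0.0, -1.4]
opening: 0.0458
```

```bash
python3 - <<'E'
from h import *
from bench import r
import cv2
s=r.state();print(s["position"],s["force"],s["opening"],s["ee_rot"])
o=np.array([200,110]);k=5
im=r.read_camera("scene")["image"][110:230,200:360,::-1]
im=cv2.resize(im,(800,600),interpolation=cv2.INTER_CUBIC)
cv2.imwrite("pics/p12.png",im)
b=np.array([.396,.579]);g=np.array([.498,.156]);u=(b-g)/np.linalg.norm(b-g);w=np.array([-u[1],u[0]])
for z in(.16,.18):
  P=np.array([[*(g+a*u+c*w),z] for a,c in((-.088,.023),(-.088,-.023),(.092,0))]);print(z,((proj('scene',P)-o)*k).round().tolist())
E
```

```text
[0.49805274 0.15596043 0.14294397] [ 0.93528772 -0.0150048  -1.39256251] 0.04575485908006711 [-3.14153266e+00 -1.40858835e-03  2.36973646e-01]
0.16 [[401.0, 557.0], [469.0, 576.0], [512.0, 359.0]]
0.18 [[401.0, 540.0], [470.0, 559.0], [514.0, 341.0]]
```

View pics/p12.png

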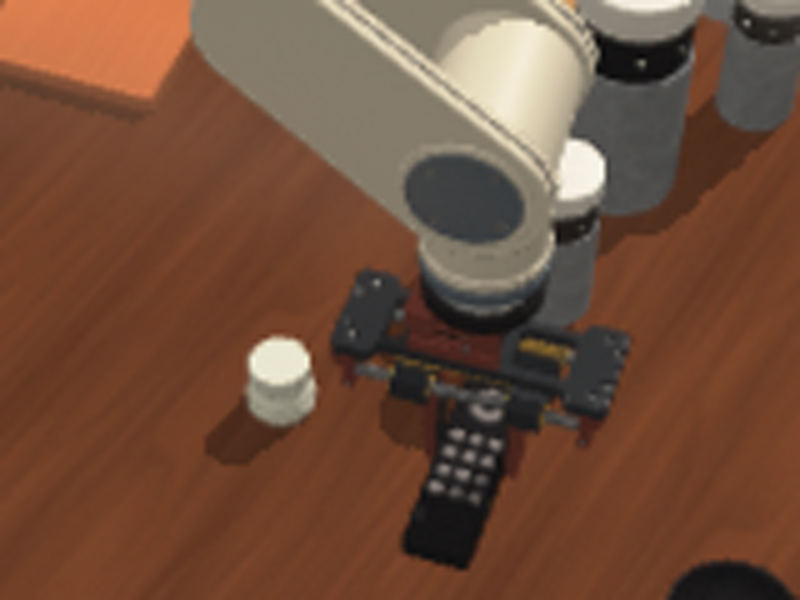

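```bash
python3 - <<'E'
from h import *
a=ray('scene',(297.4,190.8),.18);t=ray('scene',(288.8,219.8),.18);print(a.round(3),t.round(3),np.linalg.norm(a-t))
u=(a-t)[:2];u/=np.linalg.norm(u);print('yaw',np.arctan2(u[1],u[0]))
d=np.array([.396,.579])-t[:2];print('along',d@u,'lateral',u[0]*d[1]-u[1]*d[0])
E
```

```text
[0.488 0.189 0.18 ] [0.523 0.074 0.18 ] 0.1205271490465604
yaw 1.8664537233116485
along 0.5204588048467186 lateral -0.02556222988053107
```

Level: the tail edge is at (413,540)–(475,558), against (401,540)–(470,559) predicted for level. The ring-to-tail length of 120 mm matches the 119 mm measured on the table. The aim is off by at most 25 mm, so I'll trim by half of that and settle.

>>> apply_moves(
  deltas=[
    [0,0,0,0.002,-1],
    [0,0,0,0.002,-1],
    [0,0,0,0,-1],
    [0,0,0,0,-1],
    [0,0,0,0,-1],
    [0,0,0,0,-1],
    [0,0,0,0,-1],
  ],
)

```text
clock: 19.3
position: [0.498, 0.156, 0.1415]
ee_rot: [3.142, 0.0, 0.211]
force: [-0.1, 0.8, -1.2]
opening: 0.0459
```

```bash
python3 -c "
from bench import r
s=r.state();print(s['position'],s['ee_rot'],s['force'],s['opening'],abs(s['joint_velocities']).max(),s['clock'])
if s['opening']>.044: print(r.job_done())"
```

```text
[0.4979959  0.15595019 0.14152359] [3.14157860e+00 1.16147138e-04 2.11197535e-01] [-0.11406162  0.78485374 -1.19067185] 0.04594023111708031 0.0018909433679212139 19.3
the job is handed in; nothing more can be done
None
```

I handed the job in at 19.3 s with the long remote held level, buttons up, at about 170 mm and pointing at the large speaker's band. No verdict is reported.

**What I did:** I drew the remote out along its own axis, then laid it on the table by dragging its tail, because the tool can only turn about its vertical axis. I then gripped it again flat, lifted it and turned it toward the speaker.

**Failed on the way:** The first regrip closed empty and the second attempt also passed over the remote. The finger pads act well above the nominal tip height, so I went about 18 mm lower by feel and it held.

**Last checks:**
- **Grip:** the opening was 46 mm, the same as the remote's width, and the arm was still.
- **Level:** the tail edge and the remote's apparent length in the picture both matched a level remote, to about 3°.
- **Distance:** the nose is about 0.34 m from the band.
- **Aim:** two estimates disagreed. The tool angle gave no sideways error, while the picture gave about 25 mm. I trimmed by half, so the error should be 15 mm or less, against 50 mm allowed. I did not take another picture after that trim.
- **Other objects:** the short remote, ashtray and tub looked undisturbed whenever they were in view. I did not check the candle again, but the arm never went near it.

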